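# Lay out two trolling rigs in front of the rod rack

## Robot

A 6-joint arm with a two-finger parallel gripper is mounted at the origin on the work surface. World frame = base frame: x ahead of the robot, y to its left, z up, the work surface at z = 0. Lengths are in m, angles in rad, forces in N, time in s.
With the tool pointing down it reaches from about 0.375 to 0.9 m from the base axis. Payload 3.1 kg.
Tool frame: the origin (TCP) lies between the finger pads; the fingertips stand 22 mm ahead of it and the grasp point (between the pads) lies 3 mm ahead of it; z points along the fingers, y is the direction in which the jaws open and shut (so a half turn about z gives the same grasp; the last joint's range is limited). The gripper opens to 85 mm and grips with 20 to 120 N. Pads are 22 mm wide; open, the fingers measure 114 mm over their backs; the gripper's body (76 mm by 85 mm) begins 54 mm behind the grasp point. The pads swing forward as they close: fully open they stand 13 mm farther back than shut.
Start: joints at [-1.427, 0.527, 1.433, -0, 1.181, -0.178], TCP at [0.198, -0.593, 0.253] pointing down, gripper open.
Joint ranges: [-3.08, 3.08], [-0.75, 2.2], [0.22, 2.44], [-1.43, 4.57], [0, 2.65], [-2.85, 2.85]. Speed limits (rad/s): [2.79, 2.79, 3.14, 3.14, 3.14, 3.14].

## Interface

Orientations are given as a unit quaternion [x, y, z, w].
In Python, from plant import r gives the robot as it stands.
- The arm moves only by the tool play_rows, never from a script. Its argument "targets" is a list of rows, each a list of 2 entries, a list of its own where there are three numbers: the shift along the tool's x, y, z in mm, then the turn about the tool's z in rad. A call has 1 to 5 rows; each row is the pose to reach, as a shift and turn from the pose measured when the call began, along the tool's axes at that moment; what a row does not reach only later rows make up. A row lasts 1/12 s, in which the tool goes at most 41.7 mm and 7.16 degrees, less where a joint would pass 70% of its speed; a pose out of reach is approached as far as the arm can. A call with a gripper value outside its range is refused whole. "grip" is the opening, from -1 (shut) to 1 (fully open), set as the call begins (left out, the last holds). The fingers move at their own pace and stop on an object; "force" is the grip in N (left out, the last holds). Time passes only in rows, so rows that repeat a pose let the fingers close. It gives the time, the measured TCP pose, the force and the opening at its end, in the units of the state.
- r.get_state(): the state, without advancing time (a new reading comes with each control period).
- r.capture(name): name is "scene" or "side" or "wrist"; returns the picture (420x560x3 uint8, red, green, blue); there is no depth.
- r.camera_model(name): a dict with "fx", "fy", "cx", "cy" (pixels), "eye" and "orientation" of the camera in the world. Camera axes: x right, y down, z forward; pixel columns grow to the right and rows downward; lengths in m; the calibration is good to about 2 mm. A picture is of the moment at which its call begins: read the wrist's pose just before it. camera_model takes no time and is no camera call; for the wrist camera it gives the pose at the moment of the call.
- r.finish_job(): hands the job in, once; it reports no verdict.
The state is a dict: "time_s": time; "joint_pos": joint angles; "joint_vel": joint speeds; "joint_efforts": joint torques, N m; "eef_pos": TCP position; "eef_rot": TCP orientation; "wrist_force": force on the tool from outside, world axes, zero at the start; "torque": the same for the moment, N m; "grip_width": opening from 0.0 (shut) to 1.0 (fully open).
Only numpy, scipy, OpenCV 4.12 (cv2) and the standard library are available. Lean on these libraries where they do the work, as an engineer would, in place of code of your own. Each camera call takes 0.05 s, during which the arm holds its last target. There are 200 camera calls.

## Task

Lay out the two trolling rigs on the shelf in the order they go on the line, each straight in line with its rod: the cannonball weight stands upright about 3 cm in front of the rod's butt end, and the diving plug lies belly down about 3 cm in front of the weight (nearer the robot), lengthwise along the same line with its steel lip pointing at the weight. The big weight and the long plug belong to the rod with the thick butt, the small weight and the short plug to the rod with the slim butt. Set the bait tin on the shelf midway between the two weights, its long side parallel to the rods, let go of everything, and leave the marlinspike, whetstone and leader spool where they lie.

Things in the scene. Friction and masses are not known exactly. Their poses are not given: they have to be found in the camera images.
- weight_big: Big lead cannonball trolling weight: a dull grey ball 52 mm in diameter, about 0.8 kg, standing on a small flat (26 mm across), with a 10 mm brass eye on top; 58 mm high over all. Origin at the centre of its underside on the shelf, z up; the ball's centre is 23 mm above it. Starts upright.
- weight_small: Small lead cannonball trolling weight: a dull grey ball 40 mm in diameter, about 0.4 kg, standing on a small flat (20 mm across), with a 10 mm brass eye on top; 45 mm high over all. Origin at the centre of its underside, z up; the ball's centre is 17 mm above it. Starts upright.
- plug_long: Long red wooden diving plug (fishing lure, no hooks fitted), 115 mm long over all including the lip, round body up to 26 mm wide and 26 mm high, lying on its flattened belly. The steel diving lip sticks out at the nose. Origin at mid-length (lip included), on the underside; x axis along the plug towards the nose and lip, z up. About 25 mm wide at the origin.
- plug_short: Short red wooden diving plug, same shape, 80 mm long over all including the lip, body up to 21 mm wide and 21 mm high. Origin at mid-length (lip included), on the underside; x axis towards the nose and lip, z up. About 20 mm wide at the origin.
- bait_tin: Dented aluminium bait tin with its lid on: a closed rounded box 104 mm long (x), 56 mm wide (y), 34 mm high, about 0.25 kg. Origin at the centre of its underside, z up.
- rod_thick: Fishing rod with the thick cork butt, 35 mm in diameter, from 31 to 66 mm above the shelf. It lies fixed in a rack (360 mm wide, up to 106 mm high, starting 63 mm behind the butt end), butt towards the robot. Origin on the shelf straight below the centre of the butt's end; x along the rod, away from the robot, z up. The other rod lies parallel, 190 mm to its left or right, butt ends level.
- rod_slim: Fishing rod with the slim cork butt, 23 mm in diameter, from 31 to 54 mm above the shelf. It lies fixed in a rack (360 mm wide, up to 106 mm high, starting 63 mm behind the butt end), butt towards the robot. Origin on the shelf straight below the centre of the butt's end; x along the rod, away from the robot, z up.
- marlinspike: Marlinspike with a horn handle, 160 mm long, 26 mm high, lying on its side. To be left alone. Origin at mid-length on the underside, x axis towards the steel point.
- whetstone: Grey whetstone, a plain block 100 mm (x) by 36 mm (y) by 20 mm high. To be left alone. Origin at the centre of its underside.
- leader_spool: Flat spool of leader line, 66 mm in diameter, 28 mm high, lying on its flange. To be left alone. Origin at the centre of its underside.
Mind the look-alikes: they are no part of the job. Leave any blue look-alike of the plug_long alone. Of the things that look like the bait_tin, the larger one is meant.

How it is judged:
At the end, for the whole second after the job is handed in: Weights upright, plugs belly down with lip to the weight, within 15 mm of their rod's line, the 3 cm gaps within 15 mm; tin 78-114 mm from each weight's centre, 53 +-24 mm before the butt ends; plugs and tin within 0.22 rad of the rods; all on the shelf, at rest, released (y of weight_big in the frame of rod_thick between -0.015 and 0.015 m and x of weight_big in the frame of rod_thick between -0.071 and -0.041 m and angle between each of weight_big, weight_small's own z axis and vertical below 0.15 rad and height (world z) of each of weight_big, plug_long, weight_small, plug_short, bait_tin below 0.008 m and y of plug_long in the frame of rod_thick between -0.015 and 0.015 m and horizontal distance between plug_long and weight_big between 0.0985 and 0.1285 m and angle between the x axis of each of plug_long, bait_tin and the x axis of rod_thick, either way round below 0.22 rad and x of rod_thick in the frame of plug_long above 0 m and angle between each of plug_long, plug_short's own z axis and vertical below 0.3 rad and y of weight_small in the frame of rod_slim between -0.015 and 0.015 m and x of weight_small in the frame of rod_slim between -0.065 and -0.035 m and y of plug_short in the frame of rod_slim between -0.015 and 0.015 m and horizontal distance between plug_short and weight_small between 0.075 and 0.105 m and angle between the x axis of plug_short and the x axis of rod_slim, either way round below 0.22 rad and x of rod_slim in the frame of plug_short above 0 m and horizontal distance between bait_tin and weight_big between 0.078 and 0.114 m and horizontal distance between bait_tin and weight_small between 0.078 and 0.114 m and x of bait_tin in the frame of rod_thick between -0.077 and -0.029 m and angle between bait_tin's own z axis and vertical below 0.1 rad and linear speed of each of weight_big, weight_small, plug_long, plug_short, bait_tin below 0.02 m/s); the robot touches nothing.
It fails at once if the marlinspike is pushed more than 25 mm from its place (distance of marlinspike from where it was at the start of the episode above 0.025 m).
It fails at once if the whetstone is pushed more than 25 mm from its place (distance of whetstone from where it was at the start of the episode above 0.025 m).
It fails at once if the leader spool is pushed more than 25 mm from its place (distance of leader_spool from where it was at the start of the episode above 0.025 m).
It also fails if it takes over 115 s, if anything falls off the work surface, if the arm or the gripper's body presses on something with over 40 N, if the wrist force passes 120 N, or if a joint passes its speed limit or range.

## Working session

There is one attempt and no reset: what is moved stays moved. The work goes in short steps, Python scripts to look and compute and a tool call to move; the robot and the scene stay as the last step left them, time stands still between calls to the robot, and variables do not carry over. Pictures are saved under pics/ and viewed, about 12 in all and at most 16, crops included, and the job is handed in when it is done.

Besides the shell and the picture viewer there is one more tool, called after ">>>" in YAML: its name, and indented under it one key for each argument. play_rows: Moves the arm, as the interface text tells. Its arguments: {"type":"object","properties":{"targets":{"type":"array"},"grip":{"type":"number"},"force":{"type":"number"}},"required":["targets"]}

```bash
mkdir -p pics; ls
cat > h.py <<'E'
import numpy as np, cv2, json
from scipy.spatial.transform import Rotation as R
from plant import r
def ray(cm,u,v):
    d=np.array([(u-cm['cx'])/cm['fx'],(v-cm['cy'])/cm['fy'],1.])
    o=cm['orientation']; M=R.from_quat(o).as_matrix() if np.size(o)==4 else np.array(o)
    return np.array(cm['eye']),M@d
def pt(cm,u,v,z=0.):
    e,d=ray(cm,u,v); return e+d*(z-e[2])/d[2]
def proj(cm,p):
    o=cm['orientation']; M=R.from_quat(o).as_matrix() if np.size(o)==4 else np.array(o)
    c=M.T@(np.array(p)-cm['eye']); return cm['fx']*c[0]/c[2]+cm['cx'],cm['fy']*c[1]/c[2]+cm['cy']
def save(n,im): cv2.imwrite('pics/'+n,cv2.cvtColor(im,cv2.COLOR_RGB2BGR))
E
python3 - <<'E'
from h import *
for n in("scene","side","wrist"):
    print(n,r.camera_model(n)); im=r.capture(n); save(n+'0.png',im); np.save(n+'0.npy',im)
print(r.get_state())
E
```

```text
pics
scene {'fx': 402.73355937549536, 'fy': 402.73355937549536, 'cx': 278.5522127326079, 'cy': 208.27204319264692, 'eye': array([ 1.24240462, -0.74486279,  0.67935724]), 'orientation': array([ 0.80034108,  0.34417022, -0.18916805, -0.45300823])}
side {'fx': 420.3578457780569, 'fy': 420.3578457780569, 'cx': 280.66263803375585, 'cy': 203.14221633030073, 'eye': array([0.2507037 , 0.54732306, 0.81899855]), 'orientation': array([-0.2093874,  0.9237095, -0.3115386,  0.0765596])}
wrist {'fx': 326.6498134607631, 'fy': 326.6498134607631, 'cx': 275.3420121892972, 'cy': 206.21051563796826, 'eye': array([ 0.27132159, -0.56782998,  0.37295271]), 'orientation': array([ 0.80231149, -0.57674517, -0.09046431,  0.12440857])}
{'time_s': 0.15, 'joint_pos': array([-1.42650268e+00,  5.28265864e-01,  1.43360133e+00,  1.38787136e-05,
        1.18139168e+00, -1.78531645e-01]), 'joint_vel': array([ 1.41620779e-03, -2.38944506e-03, -4.03460706e-03, -1.39165730e-03,
       -8.90176676e-05,  5.65406090e-04]), 'joint_efforts': array([ 1.62568144e-04, -4.42744482e+01, -1.78276205e+01, -2.09454797e-04,
        5.63041816e-03, -6.12502987e-06]), 'eef_pos': array([ 0.19821827, -0.59220222,  0.25255237]), 'eef_rot': array([ 9.87001320e-01,  1.60709987e-01,  2.06780248e-05, -8.32878357e-04]), 'wrist_force': array([ 0.81420126, -0.43920341,  0.46348337]), 'torque': array([0.00047874, 0.03388905, 0.0149234 ]), 'grip_width': 1.0004723306398329}
```

View pics/scene0.png

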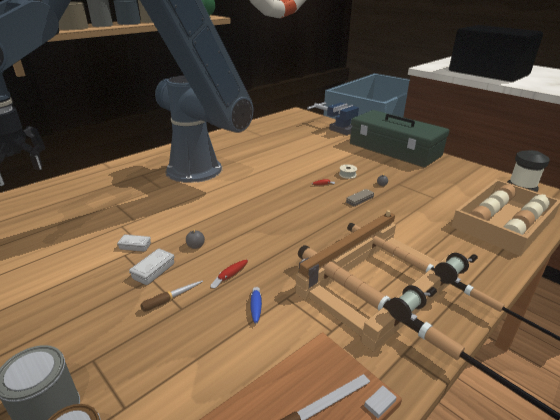

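View pics/side0.png

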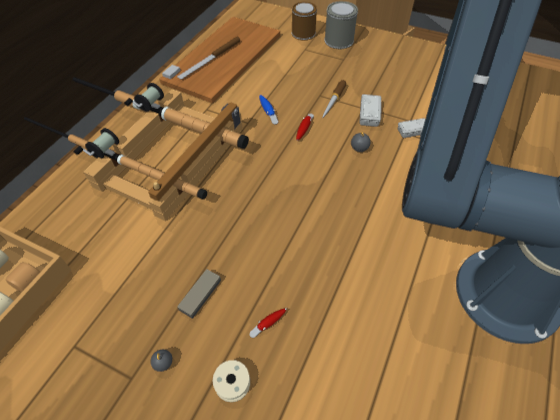

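The scene picture shows the big weight at (195,239), the long plug at (232,271), the larger tin at (152,266), the thick butt at (305,252), the slim butt at (351,227), the short plug at (322,183) and the small weight at (382,180). The side picture shows the same things: weights at (361,142) and (162,360), plugs at (304,127) and (268,322), tin at (371,109), butts at (242,141) and (202,193).

```bash
cat > m.py <<'E'
from h import *
S=r.camera_model('scene');D=r.camera_model('side')
def tri(a,b):
    e1,d1=ray(S,*a);e2,d2=ray(D,*b);d1/=np.linalg.norm(d1);d2/=np.linalg.norm(d2)
    A=np.c_[d1,-d2];t=np.linalg.lstsq(A,e2-e1,rcond=None)[0]
    p,q=e1+t[0]*d1,e2+t[1]*d2
    return (p+q)/2,np.linalg.norm(p-q)
if __name__=='__main__':
    for n,cm in(('scene',S),('side',D)):
        im=np.load(n+'0.npy').astype(int);hsv=cv2.cvtColor(im.astype(np.uint8),cv2.COLOR_RGB2HSV)
        red=((im[...,0]>90)&(im[...,1]<50)&(im[...,2]<60)).astype(np.uint8)
        _,_,st,ce=cv2.connectedComponentsWithStats(red)
        for s,c in zip(st[1:],ce[1:]):
            if s[4]>25: print(n,'red',s,c.round(1),pt(cm,*c,.012).round(4))
        m=((hsv[...,1]<60)).astype(np.uint8)
        _,l,st,ce=cv2.connectedComponentsWithStats(m)
        for i,(s,c) in enumerate(zip(st[1:],ce[1:]),1):
            if 60<s[4]<3000:
                cs=cv2.findContours((l==i).astype(np.uint8),0,2)[0][0]
                print(n,'grey',s,c.round(1),pt(cm,*c,.02).round(4))
    for k,a,b in(('thick',(305,252),(242,141.5)),('slim',(351,227.5),(202,193.5)),('big',(195,239),(361,142)),('small',(382,180),(162,360)),('tin',(152,264),(371,108))): print(k,tri(a,b))
    a=cv2.resize(np.load('side0.npy')[60:210,170:430],None,fx=3,fy=3,interpolation=2)
    save('c1.png',a)
    b=cv2.resize(np.load('scene0.npy')[165:325,110:370],None,fx=3,fy=3,interpolation=2)
    save('c2.png',b)
E
python3 m.py
```

```text
scene red [227 265  18  13  41] [234.1 272.1] [ 0.5993 -0.2765  0.012 ]
scene grey [294   0  13  11  69] [299.4   3.2] [-4.9735  5.7904  0.02  ]
scene grey [322  39  19  16  61] [330.7  46.4] [-1.3397  2.4189  0.02  ]
scene grey [342  82  34  18 135] [360.5  91.4] [-0.1952  1.3332  0.02  ]
scene grey [ 508  150   42   41 1091] [528.6 168.8] [0.9   0.914 0.02 ]
scene grey [339 165  18  14 199] [347.6 171.1] [0.4422 0.3874 0.02  ]
scene grey [377 175  11  11  84] [382.2 180.2] [0.5728 0.4197 0.02  ]
scene grey [346 189  28  17 252] [359.6 197. ] [0.5916 0.2598 0.02  ]
scene grey [480 191  29  25 374] [495.8 201.2] [0.914  0.5665 0.02  ]
scene grey [522 195  28  25 355] [537.3 204.9] [1.0157 0.6417 0.02  ]
scene grey [504 219  22  15 209] [516.2 225.4] [1.0139 0.4633 0.02  ]
scene grey [186 231  18  17 246] [194.7 239.1] [ 0.4206 -0.2746  0.02  ]
scene grey [117 235  34  17 444] [134.  242.5] [ 0.3203 -0.4055  0.02  ]
scene grey [129 249  46  36 943] [151.7 266.1] [ 0.4455 -0.4203  0.02  ]
scene grey [441 253  36  43 433] [459.6 268.8] [0.9892 0.1442 0.02  ]
scene grey [309 264  10  23 
[... 2648 characters left out ...]
  12  75] [254.3 332.1] [0.4336 0.3061 0.02  ]
side grey [534 327  25  13 112] [541.8 333.4] [-0.0665  0.0701  0.02  ]
side grey [151 350  21  21 344] [161.2 360.1] [0.5655 0.4282 0.02  ]
side grey [ 213  360   37   42 1198] [231.2 380.6] [0.4294 0.4033 0.02  ]
thick (array([ 0.69472698, -0.11956051,  0.04716191]), np.float64(0.0016666799684993466))
slim (array([0.6999896 , 0.06800568, 0.03943616]), np.float64(0.0006505821400254592))
big (array([ 0.41984672, -0.27485214,  0.02102849]), np.float64(0.0035626164599377396))
small (array([0.56671907, 0.42713049, 0.01575012]), np.float64(0.0015167468799183396))
tin (array([ 0.43909579, -0.41726143,  0.02226742]), np.float64(0.0032354780162952173))
```

View pics/c1.png

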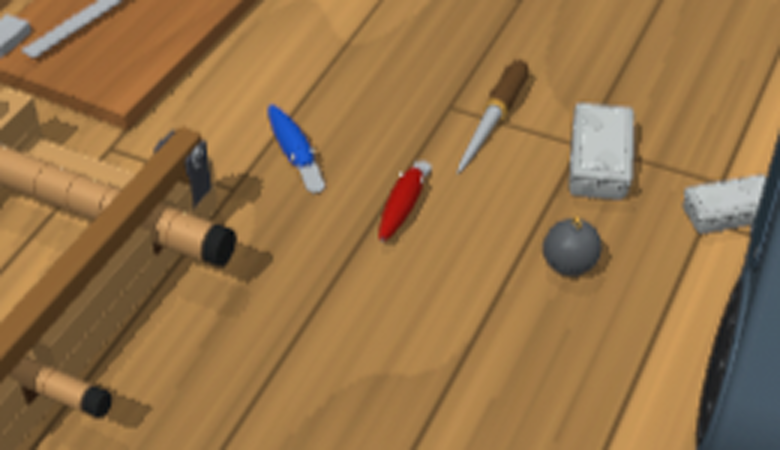

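View pics/c2.png

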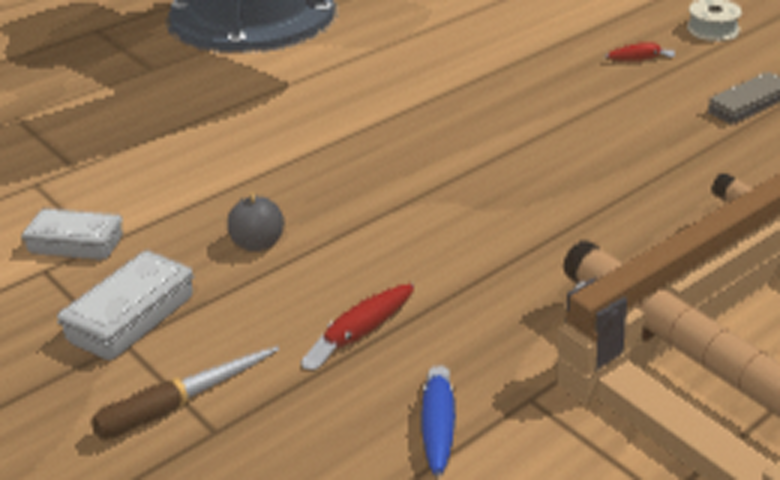

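>>> play_rows:
  targets:
    - [[160,-90,0],0]
    - [[160,-90,0],0]
    - [[160,-90,0],0]
    - [[160,-90,0],0]
    - [[160,-90,0],0]
  grip: 1
  force: 60

```text
time_s: 0.57
eef_pos: [0.3236, -0.4512, 0.2523]
eef_rot: [0.987, 0.162, 0.0, -0.003]
wrist_force: [-0.3, 1.0, -0.0]
grip_width: 1.0
```

>>> play_rows:
  targets:
    - [[160,-90,0],0.35]
    - [[160,-90,0],0.35]
    - [[160,-90,0],0.35]
    - [[160,-90,0],0.35]
    - [[160,-90,0],0.35]

```text
time_s: 0.98
eef_pos: [0.4479, -0.3117, 0.2529]
eef_rot: [1.0, -0.012, -0.0, -0.004]
wrist_force: [-0.4, -0.2, 0.0]
grip_width: 1.001
```

```bash
cat >> h.py <<'E'
def tcp():
    s=r.get_state(); M=R.from_quat(s['eef_rot']).as_matrix()
    return np.array(s['eef_pos']),np.arctan2(M[1,0],M[0,0]),M,s
def go(x,y,z,psi=None):
    p,ps,M,s=tcp(); d=M.T@(np.array([x,y,z])-p)*1000
    t=0 if psi is None else (ps-psi+np.pi)%(2*np.pi)-np.pi
    print('t',round(s['time_s'],2),'tcp',p.round(4),'psi',round(ps,3),'w',round(s['grip_width'],3),'F',np.round(s['wrist_force'],1),'-> shift',d.round(1),'len',np.linalg.norm(d).round(),'turn',round(t,3))
O_T=np.array([.6947,-.1208]);O_S=np.array([.7000,.0692]);TH=-.028
def rod(o,x,y=0):
    c,s=np.cos(TH),np.sin(TH); return o+np.array([c*x-s*y,s*x+c*y])
E
python3 - <<'E'
from h import *
go(.42,-.275,.03,-.028)
cm=r.camera_model('wrist'); im=r.capture('wrist'); save('w1.png',im); np.save('w1.npy',im)
import pickle; pickle.dump(cm,open('w1.pkl','wb'))
for k,p in dict(big=(.42,-.275,.023),tin=(.439,-.415,.034),plug=(.59,-.275,.012)).items(): print(k,np.round(proj(cm,p)))
E
```

```text
t 0.98 tcp [ 0.4479 -0.3117  0.2529] psi -0.023 w 1.001 F [-0.4 -0.2  0. ] -> shift [-28.7 -34.4 223.2] len 228.0 turn 0.005
big [244. 201.]
tin [374. 184.]
plug [237.  34.]
```

View pics/w1.png

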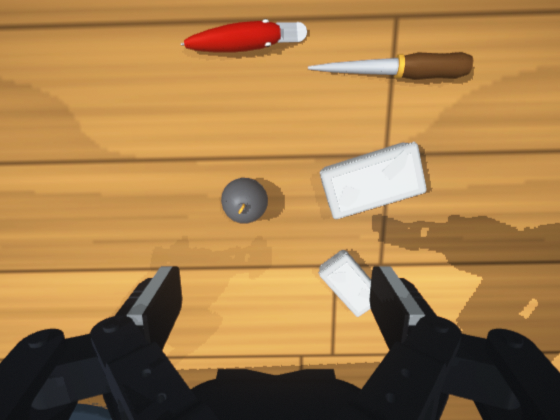

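The wrist picture shows the big weight at (244,200), the larger tin at about (374,180) with the small decoy tin below it at (347,283), the long plug from its tail at (182,44) to its lip at (307,32), and the marlinspike at (390,67).

Run:
```python
from h import *
import pickle
cm=pickle.load(open('w1.pkl','rb')); im=np.load('w1.npy'); hsv=cv2.cvtColor(im,cv2.COLOR_RGB2HSV)
g=((hsv[...,1]<70)).astype(np.uint8); g[260:]=0
_,l,st,ce=cv2.connectedComponentsWithStats(g)
for i,(s,c) in enumerate(zip(st[1:],ce[1:]),1):
    if s[4]>150:
        cs=max(cv2.findContours((l==i).astype(np.uint8),0,2)[0],key=cv2.contourArea)
        print(s,c.round(1),pt(cm,*c,.023).round(4)[:2],cv2.minEnclosingCircle(cs))
        if s[4]>3000:
            w=np.array([pt(cm,*q[0],.03)[:2] for q in cs],np.float32)
            print('tinrect',cv2.minAreaRect(w*1000))
a,b=pt(cm,183,44,.012),pt(cm,307,32,.01); d=b-a
print('plug',a,b,(a+b)/2,np.linalg.norm(d),np.arctan2(d[1],d[0]))
go(.42,-.275,.03,-.028)
```

```text
[276  22  31  21 517] [291.9  31.5] [ 0.5891 -0.3295] ((290.0625, 31.125), 16.2410831451416)
[ 308   58   91   17 1056] [361.2  66.6] [ 0.5564 -0.3978] ((353.0, 64.0), 45.177528381347656)
[ 320  142  107   77 5408] [373.5 179.4] [ 0.4418 -0.4178] ((374.85589599609375, 180.33419799804688), 55.644500732421875)
tinrect ((442.4093933105469, -414.9967041015625), (61.30467987060547, 105.71904754638672), 16.850568771362305)
[ 222  178   45   45 1562] [243.9 199.8] [ 0.4214 -0.2746] ((243.8179168701172, 199.66763305664062), 22.814105987548828)
[328 250  26  10 151] [341.4 255.8] [ 0.3501 -0.3863] ((340.5, 259.0), 12.500100135803223)
plug [ 0.58238642 -0.22058842  0.012     ] [ 0.59063216 -0.34508853  0.01      ] [ 0.58650929 -0.28283847  0.011     ] 0.12478889568718635 -1.5046621428136677
t 1.03 tcp [ 0.4502 -0.3084  0.2529] psi -0.02 w 0.998 F [2.4 2.3 0.1] -> shift [-31.2 -30.6 223.2] len 227.0 turn 0.008
```

>>> play_rows:
  targets:
    - [[-29,-33,20],0]
    - [[-29,-33,60],0]
    - [[-29,-33,100],0]
    - [[-29,-33,120],0]
    - [[-29,-33,120],0]

```text
time_s: 1.45
eef_pos: [0.4195, -0.2711, 0.1292]
eef_rot: [1.0, -0.01, -0.003, -0.009]
wrist_force: [-0.2, 0.3, 0.2]
grip_width: 1.002
```

```bash
python3 -c "
from h import *
go(.4214,-.2746,.027,-.028)"
```

```text
t 1.45 tcp [ 0.4195 -0.2711  0.1292] psi -0.02 w 1.002 F [-0.2  0.3  0.2] -> shift [  2.5   5.2 102.1] len 102.0 turn 0.008
```

>>> play_rows:
  targets:
    - [[2,4,40],0]
    - [[2,4,80],0]
    - [[2,4,102],0]
    - [[2,4,102],0]
    - [[2,4,102],0]

```text
time_s: 1.87
eef_pos: [0.421, -0.2738, 0.0272]
eef_rot: [1.0, -0.01, -0.003, -0.009]
wrist_force: [-0.5, -1.7, 1.1]
grip_width: 0.998
```

>>> play_rows:
  targets:
    - [[0,0,0],0]
    - [[0,0,0],0]
    - [[0,0,0],0]
    - [[0,0,0],0]
    - [[0,0,0],0]
  grip: -1

```text
time_s: 2.28
eef_pos: [0.4221, -0.2745, 0.0297]
eef_rot: [1.0, -0.01, -0.001, -0.008]
wrist_force: [0.7, 1.2, 8.9]
grip_width: 0.576
```

>>> play_rows:
  targets:
    - [[0,0,0],0]
    - [[0,0,0],0]
    - [[0,0,-20],0]
    - [[0,0,-30],0]
    - [[0,0,-30],0]

```text
time_s: 2.7
eef_pos: [0.423, -0.2758, 0.0613]
eef_rot: [1.0, -0.01, -0.0, -0.006]
wrist_force: [-0.3, -0.6, -8.7]
grip_width: 0.576
```

```bash
python3 -c "
from h import *
p=rod(O_T,-.056); print(p)
go(*p,.13,-.028)"
```

```text
[ 0.63872195 -0.1192322 ]
t 2.7 tcp [ 0.423  -0.2758  0.0613] psi -0.02 w 0.576 F [-0.3 -0.6 -8.7] -> shift [ 212.5 -161.7  -66.8] len 275.0 turn 0.008
```

>>> play_rows:
  targets:
    - [[10,-10,-40],0]
    - [[85,-105,-95],0]
    - [[85,-105,-95],0]
    - [[85,-105,-95],0]
    - [[85,-105,-95],0]

```text
time_s: 3.12
eef_pos: [0.5141, -0.1702, 0.1598]
eef_rot: [1.0, -0.009, 0.003, -0.006]
wrist_force: [0.5, -1.3, -9.1]
grip_width: 0.572
```

>>> play_rows:
  targets:
    - [[92,-105,-95],0]
    - [[92,-105,-95],0]
    - [[92,-105,-95],0]
    - [[92,-105,-95],0]
    - [[92,-105,-95],0]

```text
time_s: 3.53
eef_pos: [0.6127, -0.0639, 0.2604]
eef_rot: [1.0, -0.007, 0.009, -0.007]
wrist_force: [2.1, -0.4, -6.7]
grip_width: 0.569
```

>>> play_rows:
  targets:
    - [[0,0,0],0.008]
    - [[0,0,0],0.008]
    - [[0,0,0],0.008]

```text
time_s: 3.78
eef_pos: [0.6106, -0.064, 0.2583]
eef_rot: [1.0, -0.011, 0.007, -0.007]
wrist_force: [-0.3, -0.3, -8.3]
grip_width: 0.572
```

Run:
```python
from h import *
import pickle
p=rod(O_T,-.056); print(p)
go(*p,.13,-.028)
cm=r.camera_model('wrist'); im=r.capture('wrist'); save('w2.png',im); np.save('w2.npy',im)
pickle.dump(cm,open('w2.pkl','wb'))
for o,z in((O_T,.0485),(O_S,.0425)): print(np.round(proj(cm,(*o,z))))
```

```text
[ 0.63872195 -0.1192322 ]
t 3.78 tcp [ 0.6106 -0.064   0.2583] psi -0.022 w 0.572 F [-0.3 -0.3 -8.3] -> shift [ 27.7  56.4 127.9] len 143.0 turn 0.006
[335.  96.]
[141.  95.]
```

View pics/w2.png

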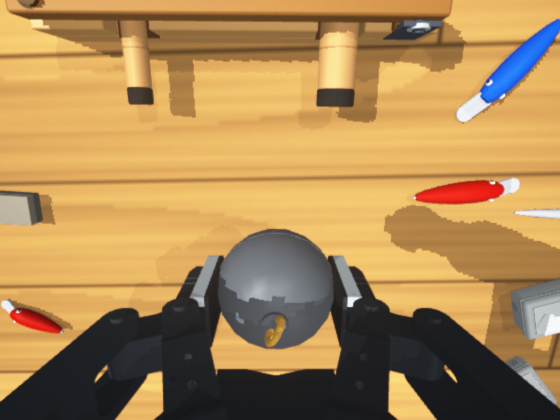

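The wrist picture shows the ball held upright between the pads at (276,290), the thick butt's end edge at cols 317-354, row 106, and the slim butt's at cols 127-153, row 104. Each butt end is about 10 px lower in the picture than predicted.

Run:
```python
from h import *
import pickle
cm=pickle.load(open('w2.pkl','rb')); im=np.load('w2.npy')
print(cm['eye'])
d=(im.max(2)<60).astype(np.uint8); d[130:]=0
_,_,st,ce=cv2.connectedComponentsWithStats(d)
for s,c in zip(st[1:],ce[1:]):
    if s[4]>80: print(s,c.round(1))
for k,u0,u1,v,z in(('T',317,354,106,.0485),('S',127,153,104,.0425)):
    a,b=pt(cm,u0,v,z),pt(cm,u1,v,z); print(k,(a+b)/2,np.linalg.norm(a-b))
# rod axis by far points near the rack
for k,u0,u1,v,z in(('T',320,356,62,.0485),('S',122,148,50,.0425)):
    a,b=pt(cm,u0,v,z),pt(cm,u1,v,z); print(k,(a+b)/2,np.linalg.norm(a-b))
for k,u0,u1 in(('tr T',(305,252),(242,141.5)),): pass
```

```text
[ 0.68609046 -0.06759226  0.37980222]
[385  27  53  12 272] [405.2  33.9]
[343  90  11  16 116] [348.8  97.1]
T [ 0.68548607 -0.12113767  0.0485    ] 0.03570746040141879
S [0.6913214  0.07121126 0.0425    ] 0.025914700584366856
T [ 0.72469057 -0.12216189  0.0485    ] 0.033483246071378855
S [0.74011479 0.06903979 0.0425    ] 0.02477149218754043
```

>>> play_rows:
  targets:
    - [[21,55,20],0.008]
    - [[21,55,60],0.008]
    - [[21,55,100],0.008]
    - [[21,55,140],0.008]
    - [[21,55,140],0.008]

```text
time_s: 4.25
eef_pos: [0.6242, -0.1175, 0.1073]
eef_rot: [1.0, -0.017, -0.004, -0.011]
wrist_force: [-3.4, 1.9, -10.9]
grip_width: 0.572
```

```bash
sed -i 's/^O_T=.*/O_T=np.array([.6865,-.1211]);O_S=np.array([.6923,.0702]);TH=-.03/' h.py; python3 -c "
from h import *
p=rod(O_T,-.056); print(p)
go(*p,.030,-.03)"
```

```text
[ 0.6305252  -0.11942025]
t 4.25 tcp [ 0.6242 -0.1175  0.1073] psi -0.034 w 0.572 F [ -3.4   1.9 -10.9] -> shift [ 7.   3.3 77.2] len 78.0 turn -0.004
```

>>> play_rows:
  targets:
    - [[7,3,25],0]
    - [[7,3,50],0]
    - [[7,3,62],0]
    - [[7,3,70],0]
    - [[7,3,70],0]

```text
time_s: 4.67
eef_pos: [0.6298, -0.1193, 0.0366]
eef_rot: [1.0, -0.017, -0.005, -0.011]
wrist_force: [-0.8, 0.7, -8.4]
grip_width: 0.574
```

>>> play_rows:
  targets:
    - [[0,0,2],0]
    - [[0,0,4],0]
    - [[0,0,5],0]
    - [[0,0,5],0]
    - [[0,0,5],0]

```text
time_s: 5.08
eef_pos: [0.6302, -0.1192, 0.0325]
eef_rot: [1.0, -0.017, -0.004, -0.011]
wrist_force: [-0.1, -0.3, -9.1]
grip_width: 0.571
```

```bash
python3 -c "
from h import *
p=rod(O_T,-.056); print(p)
go(*p,.030,-.03)"
```

```text
[ 0.6305252  -0.11942025]
t 5.08 tcp [ 0.6302 -0.1192  0.0325] psi -0.034 w 0.571 F [-0.1 -0.3 -9.1] -> shift [0.3 0.3 2.5] len 3.0 turn -0.004
```

>>> play_rows:
  targets:
    - [[0,0,2],0]
    - [[0,0,3],0]
    - [[0,0,4],0]
    - [[0,0,4],0]

```text
time_s: 5.42
eef_pos: [0.6306, -0.1192, 0.0299]
eef_rot: [1.0, -0.017, -0.004, -0.011]
wrist_force: [-2.4, 1.1, 3.0]
grip_width: 0.571
```

>>> play_rows:
  targets:
    - [[0,0,0],0]
    - [[0,0,0],0]
    - [[0,0,0],0]
    - [[0,0,0],0]
    - [[0,0,0],0]
  grip: 1

```text
time_s: 5.83
eef_pos: [0.631, -0.1194, 0.0301]
eef_rot: [1.0, -0.017, -0.003, -0.01]
wrist_force: [0.1, -0.2, 0.5]
grip_width: 1.003
```

>>> play_rows:
  targets:
    - [[0,0,-30],0]
    - [[0,0,-70],0]
    - [[0,0,-110],0]
    - [[0,0,-150],0]
    - [[0,0,-170],0]

```text
time_s: 6.25
eef_pos: [0.6344, -0.1239, 0.2056]
eef_rot: [1.0, -0.017, 0.001, -0.009]
wrist_force: [0.4, 0.1, 0.1]
grip_width: 1.001
```

```bash
python3 -c "
from h import *
go(.587,-.28,.2,-1.52+3.1416)
go(.442,-.416,.2,.294)"
```

```text
t 6.25 tcp [ 0.6344 -0.1239  0.2056] psi -0.034 w 1.001 F [0.4 0.1 0.1] -> shift [-42.1 157.7   2.7] len 163.0 turn -1.655
t 6.25 tcp [ 0.6344 -0.1239  0.2056] psi -0.034 w 1.001 F [0.4 0.1 0.1] -> shift [-182.4  298.5    0. ] len 350.0 turn -0.328
```

>>> play_rows:
  targets:
    - [[-105,172,0],0.62]
    - [[-105,172,0],0.62]
    - [[-105,172,0],0.62]
    - [[-105,172,0],0.62]
    - [[-105,172,0],0.62]

```text
time_s: 6.67
eef_pos: [0.522, -0.2942, 0.2026]
eef_rot: [0.946, -0.324, -0.002, -0.008]
wrist_force: [0.5, 0.8, -0.4]
grip_width: 0.999
```

```bash
python3 -c "
from h import *
go(.442,-.416,.2,-1.277)"
```

```text
t 6.67 tcp [ 0.522  -0.2942  0.2026] psi -0.66 w 0.999 F [ 0.5  0.8 -0.4] -> shift [ 11.5 145.3   0.4] len 146.0 turn 0.617
```

>>> play_rows:
  targets:
    - [[11,145,0],0.617]
    - [[11,145,0],0.617]
    - [[11,145,0],0.617]
    - [[11,145,0],0.617]
    - [[11,145,0],0.617]

```text
time_s: 7.08
eef_pos: [0.439, -0.4207, 0.2005]
eef_rot: [0.799, -0.601, -0.004, -0.006]
wrist_force: [-0.6, 0.1, 0.1]
grip_width: 1.005
```

>>> play_rows:
  targets:
    - [[0,0,0],0]
    - [[0,0,0],0]

```text
time_s: 7.25
eef_pos: [0.4383, -0.4216, 0.2003]
eef_rot: [0.8, -0.6, -0.003, -0.006]
wrist_force: [-0.6, -0.8, -0.4]
grip_width: 0.999
```

Run:
```python
from h import *
import pickle
go(.442,-.416,.024,-1.277)
cm=r.camera_model('wrist'); im=r.capture('wrist'); save('w3.png',im)
hsv=cv2.cvtColor(im,cv2.COLOR_RGB2HSV)
p=np.array(proj(cm,(.442,-.416,.03))); print(p)
g=((hsv[...,1]<60)&(hsv[...,2]>120)).astype(np.uint8)
_,l,st,ce=cv2.connectedComponentsWithStats(g)
for i,(s,c) in enumerate(zip(st[1:],ce[1:]),1):
    if s[4]>3000:
        cs=max(cv2.findContours((l==i).astype(np.uint8),0,2)[0],key=cv2.contourArea)
        w=np.array([pt(cm,*q[0],.03)[:2] for q in cs],np.float32)
        print(s,c,'tinrect',cv2.minAreaRect(w*1000))
```

```text
t 7.25 tcp [ 0.4383 -0.4216  0.2003] psi -1.288 w 0.999 F [-0.6 -0.8 -0.4] -> shift [ -2.2  -4.2 176.4] len 176.0 turn -0.011
[269.80651844 193.11186938]
[ 239  134   65  112 6823] [271.88670673 188.94547853] tinrect ((440.339111328125, -416.95806884765625), (56.8280029296875, 106.25822448730469), 16.70430564880371)
[ 350  206   90   67 3346] [395.48236701 239.99462044] tinrect ((313.9525451660156, -405.14715576171875), (78.15983581542969, 49.096214294433594), 39.920963287353516)
```

View pics/w3.png

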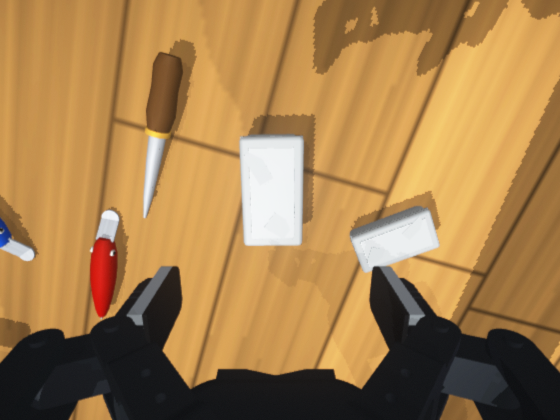

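>>> play_rows:
  targets:
    - [[-2,-2,40],0]
    - [[-2,-2,80],0]
    - [[-2,-2,120],0]
    - [[-2,-2,130],0]
    - [[-2,-2,130],0]

```text
time_s: 7.72
eef_pos: [0.4395, -0.4134, 0.0672]
eef_rot: [0.801, -0.599, -0.007, -0.007]
wrist_force: [0.4, 0.2, -0.3]
grip_width: 1.005
```

```bash
python3 -c "
from h import *
go(.4405,-.417,.027,-1.279)"
```

```text
t 7.72 tcp [ 0.4395 -0.4134  0.0672] psi -1.284 w 1.005 F [ 0.4  0.2 -0.3] -> shift [ 4.6  0.2 40.1] len 40.0 turn -0.005
```

>>> play_rows:
  targets:
    - [[4,0,20],0]
    - [[4,0,38],0]
    - [[4,0,41],0]
    - [[4,0,41],0]

```text
time_s: 8.05
eef_pos: [0.4413, -0.4165, 0.0273]
eef_rot: [0.801, -0.598, -0.007, -0.007]
wrist_force: [0.7, 0.1, -0.2]
grip_width: 0.999
```

>>> play_rows:
  targets:
    - [[0,0,0],0]
    - [[0,0,0],0]
    - [[0,0,0],0]
    - [[0,0,0],0]
    - [[0,0,0],0]
  grip: -1
  force: 50

```text
time_s: 8.47
eef_pos: [0.4422, -0.4177, 0.0296]
eef_rot: [0.801, -0.598, -0.005, -0.007]
wrist_force: [-0.1, 0.3, 6.6]
grip_width: 0.649
```

>>> play_rows:
  targets:
    - [[0,0,0],0]
    - [[0,0,-30],0]
    - [[0,0,-70],0]
    - [[0,0,-110],0]
    - [[0,0,-120],0]

```text
time_s: 8.88
eef_pos: [0.4444, -0.4226, 0.156]
eef_rot: [0.802, -0.598, 0.0, -0.005]
wrist_force: [1.1, -1.3, -1.3]
grip_width: 0.648
```

```bash
python3 -c "
from h import *
p=(rod(O_T,-.053)+rod(O_S,-.053))/2;print(p)
go(*p,.16,-.03)"
```

```text
[ 0.63642385 -0.02386024]
t 8.88 tcp [ 0.4444 -0.4226  0.156 ] psi -1.282 w 0.648 F [ 1.1 -1.3 -1.3] -> shift [-3.275e+02 -2.977e+02  3.000e-01] len 443.0 turn -1.252
```

>>> play_rows:
  targets:
    - [[-150,-137,0],-0.62]
    - [[-150,-137,0],-0.62]
    - [[-150,-137,0],-0.62]
    - [[-150,-137,0],-0.62]
    - [[-150,-137,0],-0.62]

```text
time_s: 9.3
eef_pos: [0.5331, -0.2369, 0.1578]
eef_rot: [0.947, -0.322, 0.001, -0.005]
wrist_force: [0.3, 0.5, -2.5]
grip_width: 0.646
```

```bash
python3 -c "
from h import *
go(.6364,-.0239,.16,-.03)"
```

```text
t 9.3 tcp [ 0.5331 -0.2369  0.1578] psi -0.656 w 0.646 F [ 0.3  0.5 -2.5] -> shift [ -48.  -231.9    0.3] len 237.0 turn -0.626
```

>>> play_rows:
  targets:
    - [[-40,-193,0],-0.62]
    - [[-40,-193,0],-0.62]
    - [[-40,-193,0],-0.62]
    - [[-40,-193,0],-0.62]
    - [[-40,-193,0],-0.62]

```text
time_s: 9.72
eef_pos: [0.6193, -0.0563, 0.1596]
eef_rot: [1.0, -0.015, 0.003, -0.005]
wrist_force: [0.9, -1.1, -2.1]
grip_width: 0.644
```

```bash
python3 -c "
from h import *
go(.6364,-.0239,.06,-.03)"
```

```text
t 9.72 tcp [ 0.6193 -0.0563  0.1596] psi -0.029 w 0.644 F [ 0.9 -1.1 -2.1] -> shift [ 15.6 -31.9  99.9] len 106.0 turn 0.001
```

>>> play_rows:
  targets:
    - [[15,-32,5],0]
    - [[15,-32,40],0]
    - [[15,-32,80],0]
    - [[15,-32,100],0]
    - [[15,-32,100],0]

```text
time_s: 10.13
eef_pos: [0.6312, -0.0223, 0.0543]
eef_rot: [1.0, -0.014, -0.003, -0.006]
wrist_force: [-1.1, 0.6, -1.9]
grip_width: 0.646
```

```bash
python3 -c "
from h import *
go(.6364,-.0239,.031,-.03)"
```

```text
t 10.13 tcp [ 0.6312 -0.0223  0.0543] psi -0.028 w 0.646 F [-1.1  0.6 -1.9] -> shift [ 5.4  1.7 23.3] len 24.0 turn 0.002
```

>>> play_rows:
  targets:
    - [[5,2,12],0]
    - [[5,2,20],0]
    - [[5,2,24],0]
    - [[5,2,25],0]
    - [[5,2,25],0]

```text
time_s: 10.55
eef_pos: [0.636, -0.0244, 0.0303]
eef_rot: [1.0, -0.014, -0.003, -0.006]
wrist_force: [-0.7, -0.6, -1.9]
grip_width: 0.644
```

```bash
python3 -c "
from h import *
go(.6364,-.0239,.029,-.03)"
```

```text
t 10.55 tcp [ 0.636  -0.0244  0.0303] psi -0.029 w 0.644 F [-0.7 -0.6 -1.9] -> shift [ 0.4 -0.5  1.3] len 1.0 turn 0.001
```

>>> play_rows:
  targets:
    - [[0,0,1],0]
    - [[0,0,2],0]
    - [[0,0,2],0]

```text
time_s: 10.8
eef_pos: [0.6368, -0.0246, 0.03]
eef_rot: [1.0, -0.014, -0.002, -0.006]
wrist_force: [0.3, 0.9, 4.1]
grip_width: 0.643
```

>>> play_rows:
  targets:
    - [[0,0,0],0]
    - [[0,0,0],0]
    - [[0,0,0],0]
    - [[0,0,0],0]
  grip: 0.7

```text
time_s: 11.13
eef_pos: [0.637, -0.0246, 0.0302]
eef_rot: [1.0, -0.014, -0.002, -0.006]
wrist_force: [0.8, 0.7, -0.9]
grip_width: 0.849
```

>>> play_rows:
  targets:
    - [[0,0,-30],0]
    - [[0,0,-70],0]
    - [[0,0,-110],0]
    - [[0,0,-150],0]
    - [[0,0,-150],0]

```text
time_s: 11.55
eef_pos: [0.6428, -0.0273, 0.189]
eef_rot: [1.0, -0.014, 0.006, -0.004]
wrist_force: [2.0, -0.3, 0.1]
grip_width: 0.847
```

```bash
python3 -c "
from h import *
go(.587,-.28,.2,-1.505)"
```

```text
t 11.55 tcp [ 0.6428 -0.0273  0.189 ] psi -0.028 w 0.847 F [ 2.  -0.3  0.1] -> shift [-48.4 254.1 -13.7] len 259.0 turn 1.477
```

>>> play_rows:
  targets:
    - [[-38,200,0],0.62]
    - [[-38,200,0],0.62]
    - [[-38,200,0],0.62]
    - [[-38,200,0],0.62]
    - [[-38,200,0],0.62]

```text
time_s: 11.97
eef_pos: [0.5985, -0.2284, 0.1868]
eef_rot: [0.947, -0.322, 0.005, -0.005]
wrist_force: [0.6, 0.4, 0.1]
grip_width: 0.847
```

>>> play_rows:
  targets:
    - [[20,47,0],0.6]
    - [[20,47,0],0.6]
    - [[20,47,0],0.6]
    - [[20,47,0],0.6]
    - [[20,47,0],0.6]

```text
time_s: 12.38
eef_pos: [0.5852, -0.2786, 0.1857]
eef_rot: [0.807, -0.59, 0.003, -0.007]
wrist_force: [-0.2, -0.2, 0.2]
grip_width: 0.847
```

```bash
python3 -c "
from h import *
go(.587,-.28,.2,-1.505)"
```

```text
t 12.38 tcp [ 0.5852 -0.2786  0.1857] psi -1.262 w 0.847 F [-0.2 -0.2  0.2] -> shift [  1.8  -1.5 -14.3] len 15.0 turn 0.243
```

>>> play_rows:
  targets:
    - [[0,0,0],0.12]
    - [[0,0,0],0.243]
    - [[0,0,0],0.243]
    - [[0,0,0],0.243]

```text
time_s: 12.72
eef_pos: [0.5851, -0.2786, 0.1854]
eef_rot: [0.731, -0.682, 0.002, -0.007]
wrist_force: [0.0, 0.5, 0.7]
grip_width: 0.854
```

```bash
cat >> h.py <<'E'
def plug(im,cm,near,z=.012,off=.007):
    """red body + pale lip ends: returns red centroid, axis, extents on plane z"""
    a=im.astype(int)
    m=((a[...,0]>90)&(a[...,1]<70)&(a[...,2]<70)).astype(np.uint8)
    _,l,st,ce=cv2.connectedComponentsWithStats(m); u=np.array(proj(cm,near))
    i=1+np.argmin([np.linalg.norm(c-u)+(1e4 if s[4]<100 else 0) for s,c in zip(st[1:],ce[1:])])
    ys,xs=np.where(l==i)
    w=np.array([pt(cm,x,y,z)[:2] for x,y in zip(xs,ys)])
    c=w.mean(0); ax=np.linalg.svd(w-c,full_matrices=False)[2][0]; t=(w-c)@ax; n=(w-c)@[-ax[1],ax[0]]
    print('red',st[i],ce[i].round(1),'c',c.round(4),'ax',ax.round(3),'t',t.min().round(4),t.max().round(4),'n',n.min().round(4),n.max().round(4))
    return c,ax,t,n
E
python3 - <<'E'
from h import *
cm=r.camera_model('wrist'); im=r.capture('wrist'); save('w4.png',im)
plug(im,cm,(.587,-.275,.012))
go(.587,-.28,.02,-1.505)
E
```

```text
red [ 261  147   28   99 2108] [274.6 192.3] c [ 0.5869 -0.2746] ax [-0.088  0.996] t -0.0426 0.0532 n -0.0126 0.0125
t 12.77 tcp [ 0.5852 -0.2786  0.1854] psi -1.502 w 0.852 F [-0.2  0.   0.7] -> shift [  2.7   0.5 165.4] len 165.0 turn 0.003
```

View pics/w4.png

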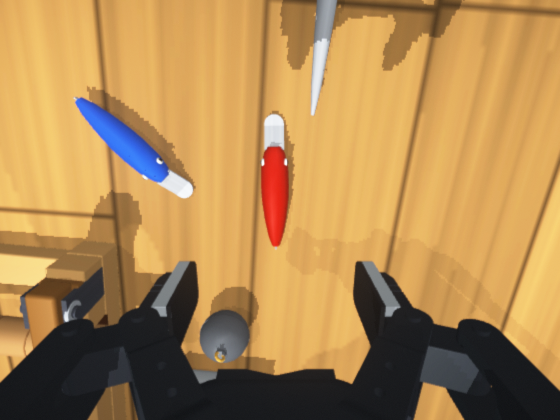

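The wrist picture shows the long plug vertical at (274,180) with its lip at (274,114) pointing away from the rack, the blue look-alike well clear at (130,150), and the big weight standing at (224,335).

>>> play_rows:
  targets:
    - [[3,1,40],-0.02]
    - [[3,1,80],-0.02]
    - [[3,1,115],-0.02]
    - [[3,1,120],-0.02]
    - [[3,1,120],-0.02]

```text
time_s: 13.18
eef_pos: [0.5843, -0.2795, 0.0627]
eef_rot: [0.738, -0.675, -0.001, -0.007]
wrist_force: [-0.9, 0.5, 0.5]
grip_width: 0.848
```

```bash
python3 -c "
from h import *
go(.5873,-.279,.025,-1.483)"
```

```text
t 13.18 tcp [ 0.5843 -0.2795  0.0627] psi -1.481 w 0.848 F [-0.9  0.5  0.5] -> shift [ 0.2 -2.7 37.7] len 38.0 turn 0.002
```

>>> play_rows:
  targets:
    - [[0,-3,20],0]
    - [[0,-3,35],0]
    - [[0,-3,38],0]
    - [[0,-3,38],0]

```text
time_s: 13.52
eef_pos: [0.5875, -0.2787, 0.025]
eef_rot: [0.738, -0.674, -0.001, -0.007]
wrist_force: [-0.7, 0.5, 0.8]
grip_width: 0.846
```

>>> play_rows:
  targets:
    - [[0,0,0],0]
    - [[0,0,0],0]
    - [[0,0,0],0]
    - [[0,0,0],0]
    - [[0,0,0],0]
  grip: -1
  force: 40

```text
time_s: 13.93
eef_pos: [0.5881, -0.2791, 0.0263]
eef_rot: [0.738, -0.674, -0.0, -0.007]
wrist_force: [-0.5, -0.4, 4.4]
grip_width: 0.28
```

>>> play_rows:
  targets:
    - [[0,0,0],0]
    - [[0,0,0],0]
    - [[0,0,0],0]

```text
time_s: 14.18
eef_pos: [0.5881, -0.2791, 0.0263]
eef_rot: [0.738, -0.674, -0.0, -0.007]
wrist_force: [-0.4, -0.2, 1.9]
grip_width: 0.279
```

>>> play_rows:
  targets:
    - [[0,0,-20],0]
    - [[0,0,-60],0]
    - [[0,0,-100],0]
    - [[0,0,-120],0]
    - [[0,0,-120],0]

```text
time_s: 14.6
eef_pos: [0.59, -0.2824, 0.152]
eef_rot: [0.738, -0.674, 0.005, -0.008]
wrist_force: [-0.2, -0.5, -0.5]
grip_width: 0.28
```

```bash
python3 -c "
from h import *
p=rod(O_T,-.056-.1135);print(p)
go(*p,.14,-.03)"
```

```text
[ 0.51707627 -0.11601576]
t 14.6 tcp [ 0.59   -0.2824  0.152 ] psi -1.48 w 0.28 F [-0.2 -0.5 -0.5] -> shift [-172.2   57.7   11.3] len 182.0 turn -1.45
```

>>> play_rows:
  targets:
    - [[-172,58,0],-0.62]
    - [[-172,58,0],-0.62]
    - [[-172,58,0],-0.62]
    - [[-172,58,0],-0.62]
    - [[-172,58,0],-0.62]

```text
time_s: 15.02
eef_pos: [0.5106, -0.1101, 0.1497]
eef_rot: [0.911, -0.413, 0.002, -0.006]
wrist_force: [0.0, 1.1, -1.2]
grip_width: 0.283
```

>>> play_rows:
  targets:
    - [[0,0,0],-0.6]
    - [[0,0,0],-0.6]
    - [[0,0,0],-0.6]
    - [[0,0,0],-0.6]
    - [[0,0,0],-0.6]

```text
time_s: 15.43
eef_pos: [0.5098, -0.1095, 0.1485]
eef_rot: [0.992, -0.122, 0.002, -0.006]
wrist_force: [-0.9, 0.2, -0.2]
grip_width: 0.286
```

```bash
python3 -c "
from h import *
go(.5171,-.116,.05,-.03)"
```

```text
t 15.43 tcp [ 0.5098 -0.1095  0.1485] psi -0.245 w 0.286 F [-0.9  0.2 -0.2] -> shift [ 8.4  5.7 98.4] len 99.0 turn -0.215
```

>>> play_rows:
  targets:
    - [[8,5,0],-0.12]
    - [[8,5,30],-0.215]
    - [[8,5,60],-0.215]
    - [[8,5,80],-0.215]
    - [[8,5,80],-0.215]

```text
time_s: 15.85
eef_pos: [0.5134, -0.114, 0.064]
eef_rot: [1.0, -0.015, -0.002, -0.008]
wrist_force: [0.1, -0.5, 0.0]
grip_width: 0.28
```

```bash
python3 -c "
from h import *
go(.5171,-.116,.0265,-.03)
cm=r.camera_model('wrist'); im=r.capture('wrist'); save('w5.png',im)
go(.5171,-.116,.0265,-.03)
"
```

```text
t 15.85 tcp [ 0.5134 -0.114   0.064 ] psi -0.03 w 0.28 F [ 0.1 -0.5  0. ] -> shift [ 3.9  2.4 37.5] len 38.0 turn -0.0
t 15.9 tcp [ 0.5145 -0.1145  0.0658] psi -0.03 w 0.283 F [-0.5  0.1 -0.3] -> shift [ 2.6  2.  39.3] len 39.0 turn -0.0
```

View pics/w5.png

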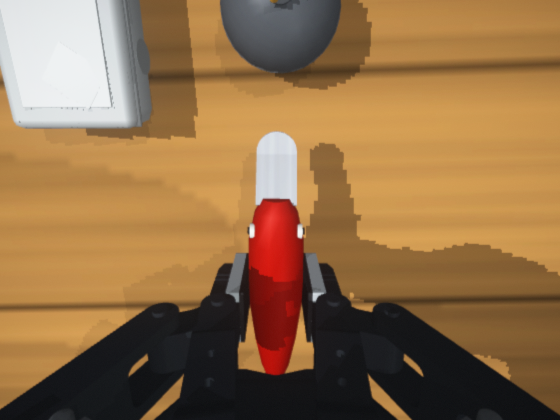

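The plug is level in the pads at (276,290), its lip at (276,135) pointing at the big weight at (282,10), with the tin clear to the left.

>>> play_rows:
  targets:
    - [[3,2,15],0]
    - [[3,2,28],0]
    - [[3,2,36],0]
    - [[3,2,40],0]
    - [[3,2,40],0]

```text
time_s: 16.32
eef_pos: [0.5177, -0.1161, 0.0266]
eef_rot: [1.0, -0.015, -0.0, -0.007]
wrist_force: [0.2, -0.2, 0.7]
grip_width: 0.283
```

>>> play_rows:
  targets:
    - [[0,0,0],0]
    - [[0,0,0],0]

```text
time_s: 16.48
eef_pos: [0.5182, -0.1163, 0.0274]
eef_rot: [1.0, -0.015, 0.001, -0.006]
wrist_force: [0.3, -0.2, 0.2]
grip_width: 0.284
```

>>> play_rows:
  targets:
    - [[0,0,1],0]
    - [[0,0,2],0]
    - [[0,0,2],0]

```text
time_s: 16.73
eef_pos: [0.5188, -0.1165, 0.0263]
eef_rot: [1.0, -0.015, 0.001, -0.006]
wrist_force: [-0.2, 0.3, 4.7]
grip_width: 0.281
```

>>> play_rows:
  targets:
    - [[0,0,0],0]
    - [[0,0,0],0]
    - [[0,0,0],0]
    - [[0,0,0],0]
  grip: 0.4

```text
time_s: 17.07
eef_pos: [0.5188, -0.1164, 0.0262]
eef_rot: [1.0, -0.015, 0.001, -0.006]
wrist_force: [0.3, 0.0, -0.8]
grip_width: 0.698
```

>>> play_rows:
  targets:
    - [[0,0,-30],0]
    - [[0,0,-70],0]
    - [[0,0,-110],0]
    - [[0,0,-150],0]
    - [[0,0,-180],0]

```text
time_s: 17.48
eef_pos: [0.5187, -0.1189, 0.2091]
eef_rot: [1.0, -0.015, 0.003, -0.006]
wrist_force: [0.3, -0.5, -0.8]
grip_width: 0.7
```

```bash
python3 -c "
from h import *
go(.42,.27,.21,-.2)"
```

```text
t 17.48 tcp [ 0.5187 -0.1189  0.2091] psi -0.03 w 0.7 F [ 0.3 -0.5 -0.8] -> shift [-110.3 -385.7    2.9] len 401.0 turn 0.17
```

>>> play_rows:
  targets:
    - [[-6,-205,-20],0]
    - [[-6,-205,-20],0]
    - [[-6,-205,-20],0]
    - [[-6,-205,-20],0]
    - [[-6,-205,-20],0]

```text
time_s: 17.9
eef_pos: [0.518, 0.0879, 0.2317]
eef_rot: [1.0, -0.015, 0.002, -0.006]
wrist_force: [-0.5, 0.3, -0.3]
grip_width: 0.697
```

>>> play_rows:
  targets:
    - [[-6,-205,-10],0]
    - [[-6,-205,-10],0]
    - [[-6,-205,-10],0]
    - [[-6,-205,-10],0]
    - [[-6,-205,-10],0]
  grip: 0.8

```text
time_s: 18.32
eef_pos: [0.5174, 0.295, 0.2439]
eef_rot: [1.0, -0.015, 0.002, -0.006]
wrist_force: [0.3, -0.1, -1.0]
grip_width: 0.897
```

>>> play_rows:
  targets:
    - [[0,-20,0],0]
    - [[0,-20,0],0]
    - [[0,-20,0],0]

```text
time_s: 18.57
eef_pos: [0.5172, 0.316, 0.2435]
eef_rot: [1.0, -0.014, 0.002, -0.005]
wrist_force: [-0.3, -0.7, -0.6]
grip_width: 0.898
```

Run:
```python
from h import *
go(.567,.427,.024,-.03)
cm=r.camera_model('wrist'); im=r.capture('wrist'); save('w6.png',im)
plug(im,cm,(.42,.27,.01),z=.010)
hsv=cv2.cvtColor(im,cv2.COLOR_RGB2HSV)
g=((hsv[...,1]<70)).astype(np.uint8); g[260:]=0
_,l,st,ce=cv2.connectedComponentsWithStats(g)
for i,(s,c) in enumerate(zip(st[1:],ce[1:]),1):
    if s[4]>150: print(s,c.round(1),pt(cm,*c,.017).round(4)[:2])
print(proj(cm,(.567,.427,.017)))
```

```text
t 18.57 tcp [0.5172 0.316  0.2435] psi -0.027 w 0.898 F [-0.3 -0.7 -0.6] -> shift [  46.1 -110.1  220.8] len 251.0 turn 0.003
red [298 241  51  29 692] [322.  255.9] c [0.4186 0.2647] ax [0.455 0.89 ] t -0.035 0.0311 n -0.0104 0.0102
[ 264   96  100   42 3514] [312.7 116.6] [0.5796 0.278 ]
[ 150  114   39   38 1106] [169.1 132.2] [0.5677 0.4275]
[ 175  221   61   39 1826] [206.  241.7] [0.443  0.4001]
[283 233  20  18 213] [291.6 240.3] [0.4426 0.3011]
(np.float64(169.68662577023198), np.float64(132.90349499899736))
```

View pics/w6.png

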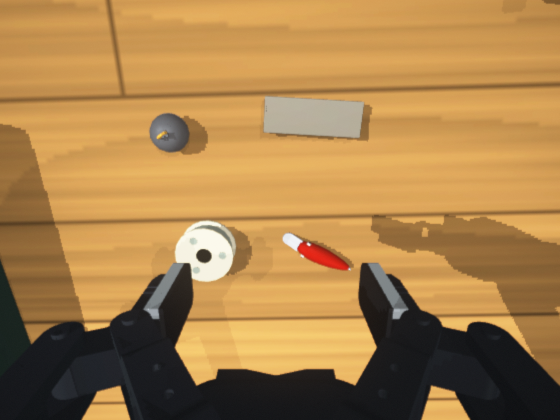

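The wrist picture shows the small weight at (169,132), clear of the whetstone at (313,117), and the short plug at (320,254) with its lip at (288,239), clear of the spool at (206,250).

>>> play_rows:
  targets:
    - [[48,-111,0],0]
    - [[48,-111,10],0]
    - [[48,-111,40],0]
    - [[48,-111,80],0]
    - [[48,-111,100],0]

```text
time_s: 19.03
eef_pos: [0.5691, 0.4247, 0.1414]
eef_rot: [1.0, -0.015, 0.0, -0.004]
wrist_force: [0.4, -0.2, -0.7]
grip_width: 0.904
```

>>> play_rows:
  targets:
    - [[0,0,30],0]
    - [[0,0,50],0]
    - [[0,0,50],0]

```text
time_s: 19.28
eef_pos: [0.5661, 0.4209, 0.0851]
eef_rot: [1.0, -0.016, -0.005, -0.001]
wrist_force: [-1.3, -0.9, -0.8]
grip_width: 0.898
```

```bash
python3 -c "
from h import *
go(.5677,.4275,.025,-.03)"
```

```text
t 19.28 tcp [0.5661 0.4209 0.0851] psi -0.032 w 0.898 F [-1.3 -0.9 -0.8] -> shift [ 2.  -6.6 60.1] len 61.0 turn -0.002
```

>>> play_rows:
  targets:
    - [[2,-5,20],0]
    - [[2,-5,45],0]
    - [[2,-5,60],0]
    - [[2,-5,60],0]
    - [[2,-5,60],0]

```text
time_s: 19.7
eef_pos: [0.5679, 0.425, 0.0253]
eef_rot: [1.0, -0.017, -0.005, -0.001]
wrist_force: [-0.0, -0.3, 0.1]
grip_width: 0.901
```

>>> play_rows:
  targets:
    - [[0,0,0],0]
    - [[0,0,0],0]
    - [[0,0,0],0]
    - [[0,0,0],0]
    - [[0,0,0],0]
  grip: -1
  force: 60

```text
time_s: 20.12
eef_pos: [0.5694, 0.4263, 0.0279]
eef_rot: [1.0, -0.017, -0.003, -0.002]
wrist_force: [0.3, 1.2, 5.7]
grip_width: 0.432
```

>>> play_rows:
  targets:
    - [[0,0,0],0]
    - [[0,0,0],0]
    - [[0,0,-30],0]
    - [[0,0,-70],0]
    - [[0,0,-110],0]

```text
time_s: 20.53
eef_pos: [0.568, 0.4246, 0.1359]
eef_rot: [1.0, -0.016, -0.007, -0.0]
wrist_force: [1.2, 0.1, -4.3]
grip_width: 0.426
```

```bash
python3 -c "
from h import *
p=rod(O_S,-.05);print(p)
go(*p,.14,-.03)"
```

```text
[0.6423225  0.07169978]
t 20.53 tcp [0.568  0.4246 0.1359] psi -0.033 w 0.426 F [ 1.2  0.1 -4.3] -> shift [ 85.8 350.2  -5.4] len 361.0 turn -0.003
```

>>> play_rows:
  targets:
    - [[48,195,0],0]
    - [[48,195,0],0]
    - [[48,195,0],0]
    - [[48,195,0],0]
    - [[48,195,0],0]

```text
time_s: 20.95
eef_pos: [0.6087, 0.2252, 0.1342]
eef_rot: [1.0, -0.017, -0.008, 0.0]
wrist_force: [0.9, 0.3, -4.0]
grip_width: 0.428
```

>>> play_rows:
  targets:
    - [[37,155,0],0]
    - [[37,155,0],0]
    - [[37,155,0],0]
    - [[37,155,10],0]
    - [[37,155,30],0]

```text
time_s: 21.37
eef_pos: [0.6443, 0.0607, 0.1055]
eef_rot: [1.0, -0.019, -0.004, 0.003]
wrist_force: [0.8, -0.6, -3.7]
grip_width: 0.429
```

```bash
python3 -c "
from h import *
go(.6423,.0717,.028,-.03)"
```

```text
t 21.37 tcp [0.6443 0.0607 0.1055] psi -0.039 w 0.429 F [ 0.8 -0.6 -3.7] -> shift [ -1.8 -11.4  77.5] len 78.0 turn -0.009
```

>>> play_rows:
  targets:
    - [[-2,-11,0],0]
    - [[-2,-11,30],0]
    - [[-2,-11,50],0]
    - [[-2,-11,65],0]
    - [[-2,-11,65],0]

```text
time_s: 21.78
eef_pos: [0.6388, 0.0726, 0.0369]
eef_rot: [1.0, -0.019, -0.008, 0.002]
wrist_force: [-1.0, -0.2, -4.3]
grip_width: 0.428
```

```bash
python3 -c "
from h import *
go(.6423,.0717,.028,-.03)"
```

```text
t 21.78 tcp [0.6388 0.0726 0.0369] psi -0.038 w 0.428 F [-1.  -0.2 -4.3] -> shift [3.7 0.7 8.8] len 10.0 turn -0.008
```

>>> play_rows:
  targets:
    - [[4,1,4],0]
    - [[4,1,7],0]
    - [[4,1,9],0]
    - [[4,1,9],0]

```text
time_s: 22.12
eef_pos: [0.643, 0.0717, 0.0283]
eef_rot: [1.0, -0.019, -0.008, 0.002]
wrist_force: [0.9, -0.2, -4.7]
grip_width: 0.43
```

>>> play_rows:
  targets:
    - [[0,0,1],0]
    - [[0,0,2],0]
    - [[0,0,2],0]

```text
time_s: 22.37
eef_pos: [0.6435, 0.0717, 0.028]
eef_rot: [1.0, -0.019, -0.007, 0.002]
wrist_force: [-2.0, 1.2, 4.1]
grip_width: 0.426
```

>>> play_rows:
  targets:
    - [[0,0,0],0]
    - [[0,0,0],0]
    - [[0,0,0],0]
    - [[0,0,0],0]
  grip: 0.4

```text
time_s: 22.7
eef_pos: [0.644, 0.0717, 0.0283]
eef_rot: [1.0, -0.019, -0.006, 0.002]
wrist_force: [0.1, -1.0, 1.1]
grip_width: 0.696
```

>>> play_rows:
  targets:
    - [[0,0,-30],0]
    - [[0,0,-70],0]
    - [[0,0,-110],0]
    - [[0,0,-150],0]
    - [[0,0,-150],0]

```text
time_s: 23.12
eef_pos: [0.6514, 0.0722, 0.1874]
eef_rot: [1.0, -0.019, 0.003, 0.003]
wrist_force: [1.6, 0.3, 0.5]
grip_width: 0.699
```

>>> play_rows:
  targets:
    - [[-130,-130,0],-0.5]
    - [[-130,-130,0],-0.5]
    - [[-130,-130,0],-0.5]
    - [[-130,-130,0],-0.5]
    - [[-130,-130,0],-0.5]

```text
time_s: 23.53
eef_pos: [0.5211, 0.2101, 0.1859]
eef_rot: [0.973, 0.232, -0.0, 0.002]
wrist_force: [-1.1, -0.6, -0.5]
grip_width: 0.696
```

```bash
python3 -c "
from h import *
go(.4209,.2692,.16,1.098)"
```

```text
t 23.53 tcp [0.5211 0.2101 0.1859] psi 0.469 w 0.696 F [-1.1 -0.6 -0.5] -> shift [-62.6 -98.1  25.6] len 119.0 turn -0.629
```

>>> play_rows:
  targets:
    - [[-62,-98,0],-0.62]
    - [[-62,-98,0],-0.62]
    - [[-62,-98,0],-0.62]
    - [[-62,-98,0],-0.62]
    - [[-62,-98,0],-0.62]

```text
time_s: 23.95
eef_pos: [0.4191, 0.2705, 0.1855]
eef_rot: [0.853, 0.521, -0.002, 0.002]
wrist_force: [-0.7, -0.0, -0.1]
grip_width: 0.699
```

>>> play_rows:
  targets:
    - [[0,0,0],0]
    - [[0,0,0],0]

```text
time_s: 24.12
eef_pos: [0.4191, 0.2706, 0.1855]
eef_rot: [0.854, 0.52, -0.002, 0.002]
wrist_force: [-0.6, -0.6, 0.3]
grip_width: 0.698
```

Run:
```python
from h import *
cm=r.camera_model('wrist'); im=r.capture('wrist'); save('w7.png',im)
c,ax,t,n=plug(im,cm,(.42,.27,.01),z=.010)
go(.4209,.2692,.022,1.098)
```

```text
red [ 268  161   22   68 1135] [278.  192.3] c [0.4191 0.2654] ax [-0.456 -0.89 ] t -0.0298 0.0358 n -0.0095 0.0103
t 24.17 tcp [0.4194 0.2704 0.1855] psi 1.093 w 0.7 F [ 0.   0.5 -0.1] -> shift [  0.4   1.6 163.5] len 163.0 turn -0.005
```

>>> play_rows:
  targets:
    - [[0,1,40],0]
    - [[0,1,80],0]
    - [[0,1,115],0]
    - [[0,1,125],0]
    - [[0,1,125],0]

```text
time_s: 24.58
eef_pos: [0.419, 0.2683, 0.058]
eef_rot: [0.855, 0.518, -0.005, 0.001]
wrist_force: [-0.1, -0.1, 0.3]
grip_width: 0.701
```

```bash
python3 -c "
from h import *
go(.421,.2691,.0235,1.098)"
```

```text
t 24.58 tcp [0.419  0.2683 0.058 ] psi 1.09 w 0.701 F [-0.1 -0.1  0.3] -> shift [ 2.   1.4 34.4] len 35.0 turn -0.008
```

>>> play_rows:
  targets:
    - [[2,1,15],0]
    - [[2,1,30],0]
    - [[2,1,34],0]
    - [[2,1,34],0]

```text
time_s: 24.92
eef_pos: [0.4213, 0.2694, 0.0246]
eef_rot: [0.855, 0.518, -0.004, 0.002]
wrist_force: [0.1, -0.1, -0.1]
grip_width: 0.701
```

>>> play_rows:
  targets:
    - [[0,0,0],0]
    - [[0,0,0],0]
    - [[0,0,0],0]
    - [[0,0,0],0]
    - [[0,0,0],0]
  grip: -1
  force: 40

```text
time_s: 25.33
eef_pos: [0.4221, 0.2697, 0.026]
eef_rot: [0.855, 0.518, -0.003, 0.002]
wrist_force: [0.4, -1.3, 5.8]
grip_width: 0.22
```

>>> play_rows:
  targets:
    - [[0,0,0],0]
    - [[0,0,0],0]
    - [[0,0,0],0]

```text
time_s: 25.58
eef_pos: [0.4222, 0.2698, 0.0263]
eef_rot: [0.855, 0.518, -0.003, 0.002]
wrist_force: [-0.4, -0.7, 0.6]
grip_width: 0.221
```

>>> play_rows:
  targets:
    - [[0,0,-20],0]
    - [[0,0,-60],0]
    - [[0,0,-100],0]
    - [[0,0,-120],0]
    - [[0,0,-120],0]

```text
time_s: 26.0
eef_pos: [0.4251, 0.2716, 0.1506]
eef_rot: [0.855, 0.518, 0.002, 0.003]
wrist_force: [0.2, 0.5, -1.1]
grip_width: 0.218
```

```bash
python3 -c "
from h import *
p=rod(O_S,-.14);print(p)
go(*p,.14,-.03)"
```

```text
[0.552363   0.07439937]
t 26.0 tcp [0.4251 0.2716 0.1506] psi 1.089 w 0.218 F [ 0.2  0.5 -1.1] -> shift [-115.8  204.1   11.9] len 235.0 turn 1.119
```

>>> play_rows:
  targets:
    - [[-100,177,0],0.6]
    - [[-100,177,0],0.6]
    - [[-100,177,0],0.6]
    - [[-100,177,0],0.6]
    - [[-100,177,0],0.6]

```text
time_s: 26.42
eef_pos: [0.5361, 0.0989, 0.1507]
eef_rot: [0.971, 0.239, 0.002, 0.002]
wrist_force: [0.2, 0.2, 0.2]
grip_width: 0.221
```

```bash
python3 -c "
from h import *
go(.5524,.0744,.06,-.03)"
```

```text
t 26.42 tcp [0.5361 0.0989 0.1507] psi 0.483 w 0.221 F [0.2 0.2 0.2] -> shift [ 2.8 28.8 90.9] len 95.0 turn 0.513
```

>>> play_rows:
  targets:
    - [[3,28,0],0.12]
    - [[3,28,0],0.24]
    - [[3,28,0],0.36]
    - [[3,28,20],0.48]
    - [[3,28,40],0.513]

```text
time_s: 26.83
eef_pos: [0.5524, 0.0749, 0.1103]
eef_rot: [1.0, -0.018, 0.003, 0.001]
wrist_force: [0.9, -0.3, -0.7]
grip_width: 0.22
```

>>> play_rows:
  targets:
    - [[0,0,20],0]
    - [[0,0,40],0]
    - [[0,0,45],0]
    - [[0,0,45],0]

```text
time_s: 27.17
eef_pos: [0.5507, 0.0748, 0.0629]
eef_rot: [1.0, -0.018, 0.0, 0.001]
wrist_force: [-0.3, 0.3, 0.2]
grip_width: 0.218
```

Run:
```python
from h import *
im=r.capture('wrist'); save('w8.png',im)
go(.5524,.0744,.026,-.03)
```

```text
t 27.22 tcp [0.5517 0.0748 0.0642] psi -0.036 w 0.223 F [ 0.3 -0.8  0.5] -> shift [ 0.6  0.3 38.2] len 38.0 turn -0.006
```

View pics/w8.png

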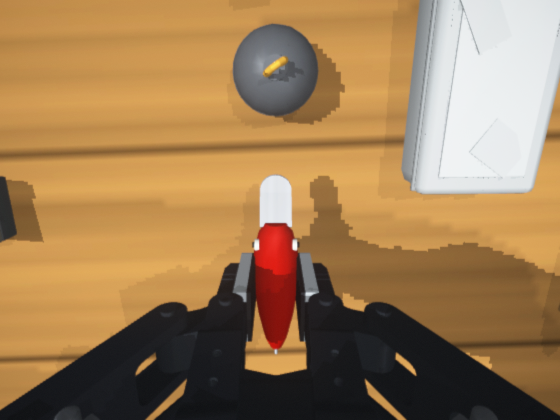

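The short plug is held level at (276,290), its lip at (276,180) pointing at the small weight, which stands upright at (276,70); the tin is clear on the right.

>>> play_rows:
  targets:
    - [[1,0,15],0]
    - [[1,0,28],0]
    - [[1,0,35],0]
    - [[1,0,39],0]
    - [[1,0,39],0]

```text
time_s: 27.63
eef_pos: [0.5533, 0.0747, 0.0262]
eef_rot: [1.0, -0.018, 0.002, 0.001]
wrist_force: [-0.5, -0.7, 0.8]
grip_width: 0.225
```

>>> play_rows:
  targets:
    - [[0,0,1],0]
    - [[0,0,2],0]
    - [[0,0,2],0]

```text
time_s: 27.88
eef_pos: [0.5539, 0.0747, 0.0259]
eef_rot: [1.0, -0.018, 0.003, 0.001]
wrist_force: [-1.7, 0.2, 8.5]
grip_width: 0.214
```

Contact; release, lift and back away so the layout can be checked.

>>> play_rows:
  targets:
    - [[0,0,0],0]
    - [[0,0,0],0]
    - [[0,0,0],0]
    - [[0,0,0],0]
  grip: 0.4

```text
time_s: 28.22
eef_pos: [0.554, 0.0747, 0.026]
eef_rot: [1.0, -0.018, 0.003, 0.001]
wrist_force: [-0.0, 0.6, -0.1]
grip_width: 0.699
```

>>> play_rows:
  targets:
    - [[0,0,-30],0]
    - [[0,0,-70],0]
    - [[0,0,-110],0]
    - [[0,0,-150],0]
    - [[0,0,-180],0]

```text
time_s: 28.63
eef_pos: [0.5535, 0.0753, 0.2089]
eef_rot: [1.0, -0.018, 0.005, 0.002]
wrist_force: [0.3, -0.1, 0.5]
grip_width: 0.701
```

>>> play_rows:
  targets:
    - [[-20,95,-90],0]
    - [[-20,95,-90],0]
    - [[-20,95,-90],0]
    - [[-20,95,-90],0]
    - [[-20,95,-90],0]

```text
time_s: 29.05
eef_pos: [0.5303, -0.0206, 0.3013]
eef_rot: [1.0, -0.019, 0.007, 0.002]
wrist_force: [-0.5, -0.1, -0.2]
grip_width: 0.701
```

>>> play_rows:
  targets:
    - [[0,0,0],0]
    - [[0,0,0],0]
    - [[0,0,0],0]

```text
time_s: 29.3
eef_pos: [0.5296, -0.0194, 0.2996]
eef_rot: [1.0, -0.019, 0.006, 0.002]
wrist_force: [0.0, 0.5, -0.2]
grip_width: 0.702
```

Run:
```python
from h import *
go(.5524,.0744,.026,-.03)
cm=r.camera_model('wrist'); im=r.capture('wrist'); save('w9.png',im)
def rf(p,o): 
    d=np.array(p[:2])-o;c,s=np.cos(TH),np.sin(TH); return np.round([c*d[0]+s*d[1],-s*d[0]+c*d[1]],4)
for nm,near,z,o,L,tl in(('long',(.52,-.116,.012),.012,O_T,.115,.0575),('short',(.555,.074,.01),.010,O_S,.08,.04)):
    c,ax,t,n=plug(im,cm,near,z)
    if ax[0]<0: ax,t=-ax,-t
    org=c+ax*(t.min()+tl); print(nm,'origin in rod',rf(org,o),'ang',np.arctan2(ax[1],ax[0])-TH)
hsv=cv2.cvtColor(im,cv2.COLOR_RGB2HSV)
g=((hsv[...,1]<70)).astype(np.uint8)
_,l,st,ce=cv2.connectedComponentsWithStats(g)
for i,(s,c) in enumerate(zip(st[1:],ce[1:]),1):
    if s[4]>300:
        print(s,c.round(1),'T',rf(pt(cm,*c,.023),O_T),'S',rf(pt(cm,*c,.017),O_S))
        if s[4]>3000:
            cs=max(cv2.findContours((l==i).astype(np.uint8),0,2)[0],key=cv2.contourArea)
            print('rect',cv2.minAreaRect(np.array([pt(cm,*q[0],.032)[:2] for q in cs],np.float32)*1000))
```

```text
t 29.3 tcp [ 0.5296 -0.0194  0.2996] psi -0.037 w 0.702 F [ 0.   0.5 -0.2] -> shift [ 16.2 -95.4 273.5] len 290.0 turn -0.007
red [ 342  145   21   73 1160] [351.3 178.9] c [ 0.5122 -0.1171] ax [-0.999  0.039] t -0.0433 0.051 n -0.0128 0.0129
long origin in rod [-0.1678 -0.0013] ang -0.008716896238415324
red [191 132  17  51 654] [199.2 155.5] c [0.549  0.0743] ax [-1.     0.019] t -0.0291 0.0339 n -0.0098 0.0103
short origin in rod [-1.372e-01 -1.000e-04] ang 0.010626759593296821
[351   0  35  23 730] [368.1  10.6] T [ 0.0134 -0.0053] S [ 0.0148 -0.1982]
[479  11  35  33 521] [493.7  28.5] T [-0.0046 -0.1441] S [-0.0035 -0.3391]
[ 249   27   53  101 5150] [275.5  76.2] T [-0.0519  0.0949] S [-0.0515 -0.0965]
rect ((633.7269897460938, -24.56844711303711), (57.00591278076172, 104.2617416381836), 88.53837585449219)
[ 336   56   46   49 1674] [358.6  80.3] T [-0.0568  0.0002] S [-0.0564 -0.1926]
[175  58  35  36 943] [192.   75.9] T [-0.051   0.1896] S [-0.0506 -0.0004]
[   0  121   78   34 2310] [ 37.5 138. ] T [-0.1191  0.3797] S [-0.1197  0.1926]
[346 121  15  26 328] [352.9 133.2] T [-0.1159  0.0029] S [-0.1164 -0.1899]
[    0   258   560   162 41409] [276.6 368.3] T [-0.4613  0.0957] S [-0.467  -0.0957]
rect ((277.06024169921875, -20.011993408203125), (870.4638061523438, 275.8832702636719), 87.71539306640625)
[ 514  282   46   57 1660] [540.7 308.2] T [-0.3598 -0.2782] S [-0.364  -0.4752]
```

View pics/w9.png

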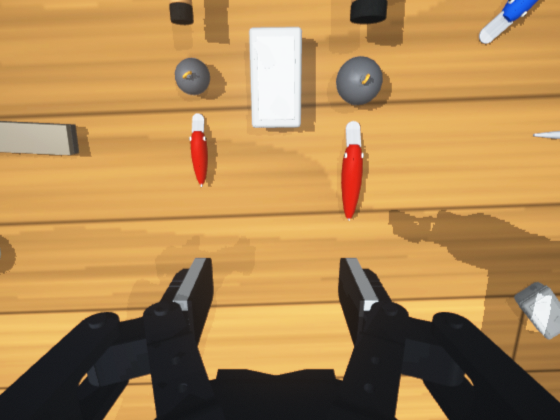

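The last wrist picture shows both rigs in line with their butts: weights at (359,80) and (192,76), plugs at (351,170) and (199,150) with lips towards the weights, and the tin midway at (275,76). One quick check of the butt-end distance, then I hand in.

Run:
```python
from h import *
cm=r.camera_model('wrist')
T=pt(cm,368.5,23,.0485); S=pt(cm,181,23.5,.0425); print(T,S,O_T,O_S)
if abs(T[0]-O_T[0])<.008 and abs(S[0]-O_S[0])<.008: print(r.finish_job())
```

```text
[ 0.68259106 -0.12097817  0.0485    ] [0.69019051 0.07122323 0.0425    ] [ 0.6865 -0.1211] [0.6923 0.0702]
the job is handed in; nothing more can be done
None
```

I laid out both rigs and the tin, let go of everything with the gripper raised clear, and handed the job in at about 29 s. The hand-in gives no verdict, so the numbers below are from my last wrist-camera check.

| Thing | Along its rod, from the butt end | Off its rod's line | Other |
|---|---|---|---|
| Big weight | -57 mm | 0 mm | upright |
| Small weight | -51 mm | 0 mm | upright |
| Long plug | -168 mm | 1 mm | 111 mm from its weight, lip to the weight, 0.01 rad off line |
| Short plug | -137 mm | 0 mm | 87 mm from its weight, lip to the weight, 0.01 rad off line |
| Bait tin | -52 mm | n/a | 95 and 96 mm from the two weights, nearly parallel to the rods |

- **Left alone:** I kept the arm clear of the marlinspike, whetstone, leader spool, blue plug and small tin. I did not re-measure them at the end.
- **Checks that disagreed:** The first two-view estimate put the butt ends about 9 mm farther from the robot than the wrist camera did, probably because it was aimed at the middle of the cap. I used the wrist value. A second wrist reading came out 2–4 mm nearer the robot, which is inside the 15 mm tolerance. The first reading of the long plug's length was also about 10 mm too long at the picture's edge, so I re-measured it from directly above before grasping.

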